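# Pin the sliding carriage with the guide rod

### The arm

A 6-joint arm with a two-finger parallel gripper is mounted at the origin on the work surface. World frame = base frame: x ahead of the robot, y to its left, z up, the work surface at z = 0. Lengths are in m, angles in rad, forces in N, time in s.
With the tool pointing down it reaches from about 0.3 to 0.875 m from the base axis. Payload 6.4 kg.
Tool frame: the origin (TCP) lies at the very end of the fingers, on their centre line; the grasp point (between the pads) lies 19 mm behind it; z points along the fingers, y is the line along which they close (so a half turn about z gives the same grasp; the last joint's range is limited). The gripper opens to 85 mm and grips with 20 to 120 N. Pads are 22 mm wide; open, the fingers measure 114 mm over their backs; the gripper's body (76 mm by 85 mm) begins 54 mm behind the grasp point. The pads swing forward as they close: fully open they stand 13 mm farther back than shut.
Start: joints at [-1.359, 0.181, 1.607, -0, 1.354, -0.206], TCP at [0.233, -0.526, 0.231] pointing down, gripper open.
Joint ranges: [-2.99, 2.99], [-0.89, 2.07], [0.3, 2.58], [-1.14, 4.28], [0, 2.63], [-3.12, 3.12]. Speed limits (rad/s): [2.57, 2.57, 3.01, 3.14, 3.14, 3.14].

### API

Orientations are given as a unit quaternion [w, x, y, z].
In Python, from bench import * gives the robot as it stands. The module is installed in compiled form; this text tells all that it offers.
- The arm moves only by the tool arm_command, never from a script. Its arguments are lists of equal length, an entry for each row: "dp": the shift along the tool's x, y, z in units of 0.25 m (1.0 is 0.25 m), a list of three; "turn": the turn, a rotation vector about the tool's x, y, z in units of 30 degrees (1.0 is 30 degrees), a list of three; "jaw": the opening, from 0 (shut) to 1 (fully open). A call has 1 to 5 rows; each row is the pose to reach, as a shift and turn from the pose commanded when the call began, along the tool's axes at that moment; what a row does not reach only later rows make up. A row lasts 1/8 s, in which the tool goes at most 62.5 mm and 10.7 degrees, less where a joint would pass 70% of its speed; a pose out of reach is approached as far as the arm can. A call with a number of a shift or a turn outside -1 to 1 is refused whole. A call with a gripper value outside its range is refused whole. The fingers move at their own pace and stop on an object; the grip force is fixed at half the most. Time passes only in rows, so rows that repeat a pose let the fingers close. It gives the time, the measured TCP pose, the force, the opening and the grip force at its end, in the units of the state.
- get_obs(): the state, without advancing time (a new reading comes with each control period).
- camera(name): name is "scene" or "top"; returns the picture (420x560x3 uint8, blue, green, red); there is no depth.
- get_calibration(name): a dict with "camera_matrix" (3x3 intrinsics, pixels), "k1" (the pictures are not rectified: a ray, as slopes to the right and down, at radius r is drawn at 1 + k1 r^2 times it, then the intrinsics apply), "R" (3x3) and "t" (3): a world point X has camera coordinates R X + t. Camera axes: x right, y down, z forward; pixel columns grow to the right and rows downward; lengths in m; the calibration is good to about 2 mm. A picture is of the moment at which its call begins. get_calibration takes no time and is no camera call.
- hand_in(): hands the job in; it is judged then, once.
The state is a dict: "time_s": time; "q": joint angles; "dq": joint speeds; "joint_efforts": joint torques, N m; "eef_pos": TCP position; "eef_rot": TCP orientation; "wrist_force": force on the tool from outside, world axes, zero at the start; "torque": the same for the moment, N m; "opening": opening from 0.0 (shut) to 1.0 (fully open); "grasp_force": force on a finger pad.
Only numpy, scipy, OpenCV 4.12 (cv2) and the standard library are available. Lean on these libraries where they do the work, as an engineer would, in place of code of your own. Each camera call takes 0.05 s, during which the arm holds its last target. There are 200 camera calls.

### The job

On the green pinning fixture, first slide the carriage by its black post fully home against the column, so that its brass bushing lies under the upper one. Then take the red-handled guide rod from the black stand and thread it straight down through the upper bushing and on through the carriage's bushing until its tip shows clearly below that one, stopping before it touches the base plate. Finish while still gripping the rod there, upright and still, tip hanging free about 20 mm above the base plate (anywhere clear of both plate and bushing will do), and leave the other pin and the loose things on the bench where they are.

Things in the scene. Friction and masses are not known exactly. Their poses are not given: they have to be found in the camera images.
- fixture: Green fixture fixed to the bench. Origin on the bench (z 0) on the bushings' common vertical axis; z up, own +y points to the column, the carriage slides out to -y. In mm: dark base plate x -65..45, y -210..80, top at z 12; column x -55..25, y 35..72, to z 135; upper arm x -25..25, y -28..36, z 115..133, holds the upper bushing, z 112..138.
- upper_bush (a point): Centre of the mouth (top) of the upper brass bushing, 138 mm above the bench. Bore 14 mm, 26 mm long, the top 8 mm flared to 24 mm. Axis vertical.
- carriage (a joint): How far the aluminium carriage stands out from home, m: 0 = home against the column with both bushings in line, up to 0.09 = fully out towards the fixture's own -y. Sliding friction about 2 N, no spring: it stays where it is left. Starts 0.045 to 0.085 out.
- lower_bush (a point): Mouth centre of the carriage's brass bushing, 74 mm above the bench; moves with the carriage. Bore 14 mm, from z 50 to 74, top 8 mm flared to 24 mm; below it 38 mm of free space down to the base plate. Carriage plate: z 54..70, fixture x -55..25, and along fixture y from -105 to +35 mm of this axis.
- carriage_grip (a point): On the axis of the carriage's black upright post (18 mm in diameter, z 70 to 126 mm), 110 mm above the bench, 80 mm from the lower bushing towards the fixture's own -y. Free to pinch from above across the sliding direction (along fixture x).
- stand: Fixed black block 60 (x) x 150 (y) x 60 mm high, origin under its centre, with two 13 mm vertical holes 50 mm deep at y +42 and -42 mm; one holds the guide rod, the other the blue pin (either way round).
- rod: Guide rod, upright: steel shaft 12 mm in diameter, 135 mm long, nose tapering to 7 mm over the last 9 mm, then a red round handle 22 mm in diameter, 45 mm long with a black band; 180 mm in all, 0.1 to 0.2 kg. Origin at the tip, z along the rod to the handle. In the stand the tip is 10 mm above the bench, 50 mm deep in its hole.
- rod_tip (a point): The tip of the rod's nose (same as the rod's origin).
- rod_neck (a point): On the rod's axis, 108 mm above the tip; near the upper bushing's mouth when the rod spans both.
- rod_grip (a point): Middle of the red handle on its axis, 158 mm above the tip; pinch here from above.
- blue_pin: Other pin in the stand, to be left: 12 mm steel shaft 85 mm, blue handle 18 mm in diameter and 25 mm long. Origin at its tip.
- bottle: White bottle, 60 mm in diameter, 130 mm tall, origin under its centre. Leave.
- cap: Red round cap, 44 mm in diameter, 22 mm tall, origin underneath. Leave.
- wood_jig: Grooved wooden block 60 x 90 x 50 mm, origin underneath. Leave.
- wrench: Wrench 140 mm long lying flat. Leave.
- driver: Screwdriver 160 mm long lying flat. Leave.
- tin: Small aluminium bowl, 70 mm in diameter, 30 mm tall. Leave.
There are look-alikes about, which are no part of the job. Leave any blue look-alike of the rod alone.

How it is judged:
By the outcome, as a careful person would: the job done as asked, in the order asked, and still so for the second after the job is handed in, while the arm keeps its last pose, push and grip.
It also fails if it takes over 54 s, if anything falls off the work surface, if the arm or the gripper's body presses on something with over 40 N, if the wrist force passes 120 N, or if a joint passes its speed limit or range.

## Working session

There is one attempt and no reset: what is moved stays moved. The work goes in short steps, Python scripts to look and compute and a tool call to move; the robot and the scene stay as the last step left them, time stands still between calls to the robot, and variables do not carry over. Pictures are saved under pics/ and viewed, at most 10 in all, crops included, and the job is handed in when it is done.

Besides the shell and the picture viewer there is one more tool, called after "Emit:" by a JSON object that holds its "method" and its "body", one argument or row to a line. arm_command: Moves the arm, as the interface text tells. Its arguments: {"type":"object","properties":{"dp":{"type":"array"},"turn":{"type":"array"},"jaw":{"type":"array"}},"required":["dp","turn","jaw"]}

```bash
mkdir -p pics; cat > h.py <<'E'
from bench import *
import numpy as np, cv2
def ray(name,uv):
    c=get_calibration(name);K=np.array(c["camera_matrix"]);R=np.array(c["R"]);t=np.array(c["t"])
    d=np.linalg.solve(K,[uv[0],uv[1],1.]);s=d[:2].copy();u=s.copy()
    for _ in range(30): u=s/(1+c["k1"]*(u@u))
    v=R.T@np.array([u[0],u[1],1.]); return -R.T@t, v/np.linalg.norm(v)
def plane(name,uv,z):
    o,v=ray(name,uv); return o+v*(z-o[2])/v[2]
def tri(a,b):
    # a,b pixel in scene, top -> point, gap
    o1,v1=ray("scene",a);o2,v2=ray("top",b)
    s=np.linalg.lstsq(np.c_[v1,-v2],o2-o1,rcond=None)[0]
    p,q=o1+s[0]*v1,o2+s[1]*v2
    return (p+q)/2,np.linalg.norm(p-q)
def proj(name,X):
    c=get_calibration(name);p=np.array(c["R"])@np.array(X)+np.array(c["t"]);u=p[:2]/p[2]
    u=u*(1+c["k1"]*(u@u));K=np.array(c["camera_matrix"]);return (K@[u[0],u[1],1])[:2]
E
python3 - <<'E'
from h import *
for n in("scene","top"):
    im=camera(n);cv2.imwrite(f"pics/{n}0.png",im)
    c=get_calibration(n);print(n,-np.array(c["R"]).T@np.array(c["t"]),c["k1"],c["camera_matrix"])
o=get_obs();print(o["eef_pos"],o["eef_rot"],o["opening"],o["time_s"])
E
```

```text
scene [1.04529349 0.02253966 0.84944982] -0.04839113826309203 [[382.63601482   0.         274.87760289]
 [  0.         382.63601482 208.71125196]
 [  0.           0.           1.        ]]
top [0.46858901 0.02147551 1.37706269] -0.178481941694237 [[493.74584867   0.         278.47065132]
 [  0.         493.74584867 217.50958817]
 [  0.           0.           1.        ]]
[ 0.23321477 -0.52504648  0.23047383] [-7.94914009e-04  9.78261456e-01  2.07373796e-01  1.04350938e-05] 0.9973840677407094 0.1
```

View pics/scene0.png

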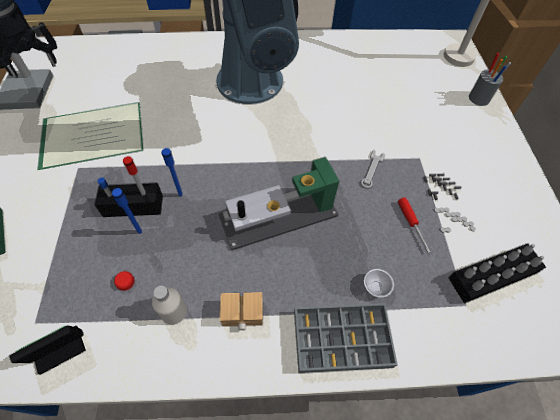

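View pics/top0.png

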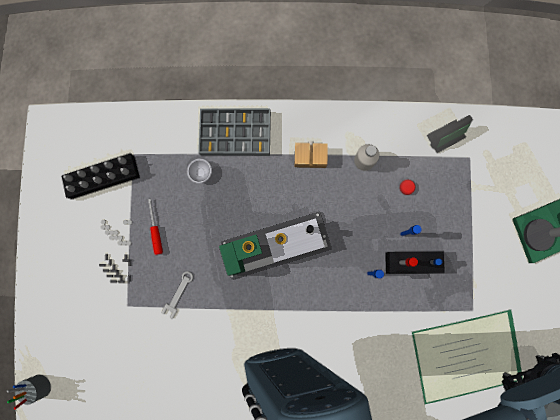

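Scene view: the fixture is at (280,200), with the upper bushing at (308,181), the lower one at (273,205) and the black post at (241,209). The stand is at (130,200). Rod candidates in the scene view:
- Red handle at (129,162), top view (413,262), in the stand.
- Blue look-alikes at (168,155) and (120,195), free-standing.
- Blue pin at (103,183), in the stand.
- Red cap at (124,281).

Only the red handle in the stand fits the description. I'll confirm it in a crop.

```bash
python3 - <<'E'
from h import *
s=cv2.imread("pics/scene0.png");t=cv2.imread("pics/top0.png")
f=lambda im,x,y,w,h,W,H:cv2.resize(im[y:y+h,x:x+w],(W,H),interpolation=cv2.INTER_CUBIC)
a=f(s,80,140,114,86,399,301);b=f(s,215,150,130,98,399,301);c=f(t,360,215,100,75,399,299);d=f(t,215,205,120,90,399,299)
cv2.imwrite("pics/crop1.png",np.vstack([np.hstack([a,b]),np.hstack([c,d])]))
def blobs(im,lo,hi,box,n):
    m=cv2.inRange(cv2.cvtColor(im,cv2.COLOR_BGR2HSV),lo,hi);x,y,w,h=box
    k=np.zeros_like(m);k[y:y+h,x:x+w]=m[y:y+h,x:x+w]
    N,_,st,ce=cv2.connectedComponentsWithStats(k)
    for i in range(1,N):
        if st[i,4]>12: print(n,st[i],ce[i].round(1))
for im,n,b1,b2 in((s,"scene",(110,140,40,60),(215,150,130,98)),(t,"top",(390,245,50,35),(215,205,120,90))):
    blobs(im,(0,140,60),(8,255,255),b1,n+" red")
    blobs(im,(15,90,60),(35,255,255),b2,n+" brass")
    blobs(im,(0,0,0),(180,255,45),b2,n+" dark")
E
```

```text
scene red [123 157  14  18 143] [129.8 165.3]
scene brass [301 175  14  11 119] [307.1 180.1]
scene brass [267 200  13  11 100] [273.1 205.3]
scene dark [312 163   4   7  17] [313.4 166.8]
scene dark [293 180   7  15  17] [296.3 187.4]
scene dark [310 191  14  21 142] [317.4 199.1]
scene dark [238 201   7  17 101] [240.9 209.1]
scene dark [228 221   6   8  15] [230.7 225.1]
top red [405 257  13  10  92] [411.4 261.5]
top brass [275 233  12  12  83] [280.4 238.2]
top brass [242 241  13  12  98] [247.8 246.4]
top dark [307 225   7   8  42] [309.7 228.6]
top dark [318 224   8  16  23] [320.9 231.7]
top dark [274 248  51  16  62] [298.9 255.5]
top dark [233 259  12  16  68] [240.6 266.8]
```

View pics/crop1.png

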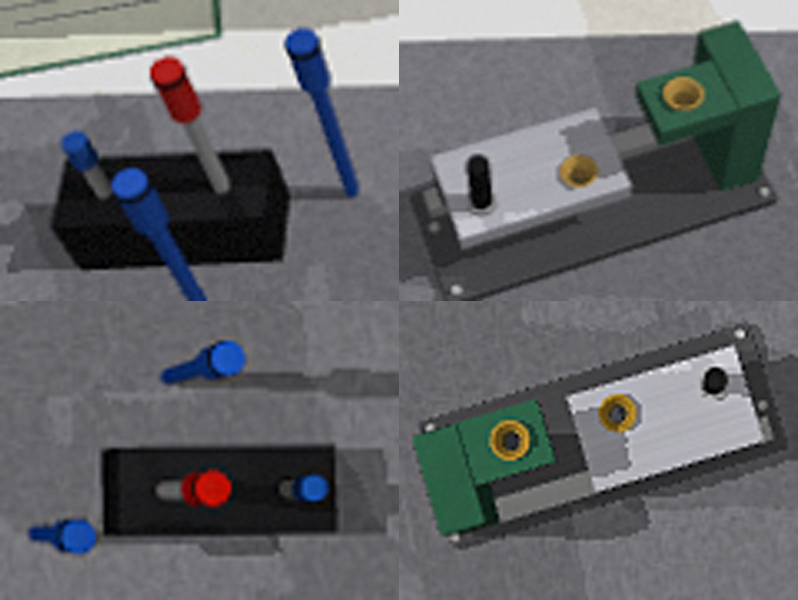

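The crop confirms it: the red handle with a black band on a steel shaft, standing in the stand, is the guide rod. The blue ones are the pin and the decoys.

```bash
python3 - <<'E'
from h import *
s=cv2.imread("pics/scene0.png");t=cv2.imread("pics/top0.png")
def ell(im,box):
    x,y,w,h=box;b=cv2.resize(im[y:y+h,x:x+w],None,fx=6,fy=6,interpolation=cv2.INTER_CUBIC)
    m=cv2.inRange(cv2.cvtColor(b,cv2.COLOR_BGR2HSV),(12,90,50),(35,255,255))
    c=max(cv2.findContours(m,cv2.RETR_EXTERNAL,2)[0],key=cv2.contourArea)
    e=cv2.fitEllipse(cv2.convexHull(c));return (np.array(e[0])+.5)/6-.5+[x,y],np.array(e[1])/6
P={}
for n,bs,bt,z in(("upper",(297,171,22,19),(238,237,21,20),.138),("lower",(263,196,21,19),(271,229,20,20),.074)):
    a,ra=ell(s,bs);b,rb=ell(t,bt);p,g=tri(a,b);P[n]=p
    print(n,a.round(1),ra.round(1),b.round(1),rb.round(1),"tri",p.round(4),"gap",g.round(4),plane("top",b,z).round(4),plane("scene",a,z).round(4))
p,g=tri((241.1,203),(310,228.8));print("post top",p.round(4),g.round(4),plane("top",(310,228.8),.126).round(4),plane("scene",(241.1,203),.126).round(4))
p,g=tri((128.6,158.6),(412.8,261.6));print("handle top",p.round(4),g.round(4),plane("top",(412.8,261.6),.190).round(4),plane("scene",(128.6,158.6),.190).round(4))
# stand top corners (top view): black block
m=cv2.inRange(cv2.cvtColor(t,cv2.COLOR_BGR2HSV),(0,0,0),(180,255,50))[240:285,378:455]
c=max(cv2.findContours(m,0,2)[0],key=cv2.contourArea);r=cv2.minAreaRect(cv2.convexHull(c))
bx=cv2.boxPoints(r)+[378,240];print("stand",[plane("top",q,.06)[:2].round(3) for q in bx])
for n,q in(("decoyA",(412.5+4.5,229.5)),("decoyB",(379,273))): print(n,plane("top",q,.18).round(3))
E
```

```text
upper [307.2 180.1] [11.1 13.7] [247.9 246.4] [12.3 12.3] tri [0.5195 0.1338 0.1357] gap 0.0008 [0.5193 0.1332 0.138 ] [0.5211 0.1339 0.138 ]
lower [273.1 205.3] [10.5 12.3] [280.3 238.3] [11.5 11.7] tri [0.5448 0.0542 0.0719] gap 0.0008 [0.5447 0.0537 0.074 ] [0.5462 0.0545 0.074 ]
post top [ 0.5671 -0.0213  0.1206] 0.0031 [ 0.5668 -0.0227  0.126 ] [ 0.5707 -0.0195  0.126 ]
handle top [ 0.4847 -0.2679  0.1902] 0.0039 [ 0.4852 -0.27    0.19  ] [ 0.4845 -0.266   0.19  ]
stand [array([ 0.512, -0.228]), array([ 0.516, -0.387]), array([ 0.458, -0.388]), array([ 0.454, -0.229])]
decoyA [ 0.564 -0.283  0.18 ]
decoyB [ 0.457 -0.189  0.18 ]
```

```bash
cat >> h.py <<'E'
from scipy.spatial.transform import Rotation as Ro
def rot(o): q=o["eef_rot"]; return Ro.from_quat([q[1],q[2],q[3],q[0]])
def go(T,yaw=None):
    o=get_obs();R=rot(o);d=R.inv().apply(np.array(T)-o["eef_pos"])/.25
    s=f"t {o['time_s']:.2f} pos {np.round(o['eef_pos'],4)} dp {d.round(4)}"
    if yaw is not None:
        y=np.deg2rad(yaw);Y=np.array([np.cos(y),np.sin(y),0]);Z=np.array([0,0,-1.])
        W=Ro.from_matrix(np.c_[np.cross(Y,Z),Y,Z]);s+=f" turn {(np.rad2deg((R.inv()*W).as_rotvec())/30).round(3)}"
    print(s,"f",np.round(o["wrist_force"],1),"open",round(o["opening"],3),"grip",round(o["grasp_force"],1),"dq",np.abs(o["dq"]).max().round(3))
E
python3 -c "
from h import *
go([.43,-.33,.28],17.3);go([.568,-.022,.2],17.3)"
```

```text
t 0.10 pos [ 0.2332 -0.525   0.2305] dp [ 1.0361 -0.394  -0.1971] turn [-2.000e-03 -3.000e-03 -2.779e+00] f [-0.4 -0.1  0.9] open 0.997 grip 0.0 dq 0.004
t 0.10 pos [ 0.2332 -0.525   0.2305] dp [ 2.0403 -1.2956  0.1246] turn [-2.000e-03 -3.000e-03 -2.779e+00] f [-0.4 -0.1  0.9] open 0.997 grip 0.0 dq 0.004
```

Emit:
{"method": "arm_command", "body": {
  "dp": [
    [0.2,-0.1,-0.2],
    [0.4,-0.2,-0.3],
    [0.6,-0.35,-0.3],
    [0.8,-0.5,-0.3],
    [0.95,-0.6,-0.3]
  ],
  "turn": [
    [0,0,-0.2],
    [0,0,-0.4],
    [0,0,-0.6],
    [0,0,-0.8],
    [0,0,-1]
  ],
  "jaw": [1,1,1,1,1]
}}

```text
time_s: 0.72
eef_pos: [0.3902, -0.2899, 0.3062]
eef_rot: [-0.0, 0.89, 0.455, 0.0]
wrist_force: [0.7, 0.1, -0.3]
opening: 1.002
grasp_force: 0.0
```

```bash
python3 -c "
from h import *
go([.568,-.022,.25],17.3)"
```

```text
t 0.72 pos [ 0.3902 -0.2899  0.3062] dp [ 1.2853 -0.0512  0.2251] turn [ 0.    -0.    -1.772] f [ 0.7  0.1 -0.3] open 1.002 grip 0.0 dq 0.851
```

Emit:
{"method": "arm_command", "body": {
  "dp": [
    [0.2,0,0],
    [0.4,0,0],
    [0.6,0,0.05],
    [0.8,0,0.1],
    [0.95,0,0.1]
  ],
  "turn": [
    [0,0,-0.2],
    [0,0,-0.4],
    [0,0,-0.6],
    [0,0,-0.8],
    [0,0,-1]
  ],
  "jaw": [1,1,1,1,1]
}}

```text
time_s: 1.35
eef_pos: [0.5293, -0.0978, 0.2796]
eef_rot: [-0.001, 0.742, 0.67, -0.001]
wrist_force: [1.0, -0.9, 0.0]
opening: 0.999
grasp_force: 0.0
```

Emit:
{"method": "arm_command", "body": {
  "dp": [
    [0,0,0]
  ],
  "turn": [
    [0,0,0]
  ],
  "jaw": [1]
}}

```text
time_s: 1.48
eef_pos: [0.5299, -0.0979, 0.2805]
eef_rot: [-0.001, 0.742, 0.67, -0.0]
wrist_force: [-0.3, 0.1, -0.2]
opening: 1.004
grasp_force: 0.0
```

```bash
python3 -c "
from h import *
go([.568,-.022,.15],17.3)"
```

```text
t 1.48 pos [ 0.5299 -0.0979  0.2805] dp [0.3169 0.1214 0.5222] turn [-0.002 -0.002 -0.771] f [-0.3  0.1 -0.2] open 1.004 grip 0.0 dq 0.053
```

Emit:
{"method": "arm_command", "body": {
  "dp": [
    [0.1,0.04,0.1],
    [0.2,0.08,0.25],
    [0.317,0.121,0.4],
    [0.317,0.121,0.522],
    [0.317,0.121,0.522]
  ],
  "turn": [
    [0,0,-0.2],
    [0,0,-0.4],
    [0,0,-0.6],
    [0,0,-0.771],
    [0,0,-0.771]
  ],
  "jaw": [1,1,1,1,1]
}}

```text
time_s: 2.1
eef_pos: [0.5654, -0.0246, 0.148]
eef_rot: [-0.003, 0.595, 0.804, -0.001]
wrist_force: [-0.3, 0.3, 0.0]
opening: 0.997
grasp_force: 0.0
```

```bash
python3 -c "
from h import *
go([.568,-.022,.091],17.3)
im=camera('scene');a=im[130:230,180:340];b=camera('top')[180:280,240:400]
cv2.imwrite('pics/c2.png',np.hstack([cv2.resize(a,None,fx=2.5,fy=2.5),cv2.resize(b,None,fx=2.5,fy=2.5)]))"
```

```text
t 2.10 pos [ 0.5654 -0.0246  0.148 ] dp [0.0063 0.0144 0.228 ] turn [-0.011 -0.006 -0.011] f [-0.3  0.3  0. ] open 0.997 grip 0.0 dq 0.052
```

View pics/c2.png

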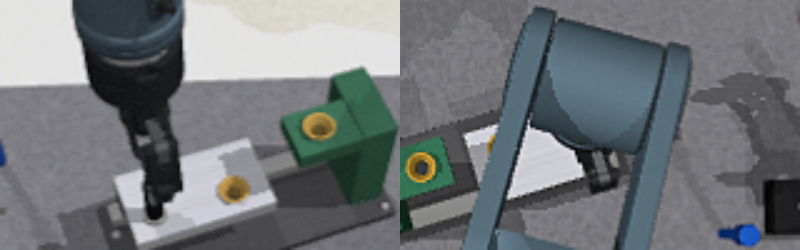

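The scene crop shows the gripper over the black post (155,205), with its fingers straddling it. Going down to close.

Emit:
{"method": "arm_command", "body": {
  "dp": [
    [0.006,0.014,0.08],
    [0.006,0.014,0.16],
    [0.006,0.014,0.228],
    [0.006,0.014,0.228],
    [0.006,0.014,0.228]
  ],
  "turn": [
    [0,0,0],
    [0,0,0],
    [0,0,0],
    [0,0,0],
    [0,0,0]
  ],
  "jaw": [1,1,1,0,0]
}}

```text
time_s: 2.82
eef_pos: [0.5711, -0.0222, 0.0943]
eef_rot: [0.0, 0.594, 0.804, 0.0]
wrist_force: [-0.9, 0.6, 0.0]
opening: 0.603
grasp_force: 0.0
```

Emit:
{"method": "arm_command", "body": {
  "dp": [
    [0,0,0],
    [0,0,0],
    [0,0,0],
    [0,0,0],
    [0,0,0]
  ],
  "turn": [
    [0,0,0],
    [0,0,0],
    [0,0,0],
    [0,0,0],
    [0,0,0]
  ],
  "jaw": [0,0,0,0,0]
}}

```text
time_s: 3.45
eef_pos: [0.5696, -0.0227, 0.0948]
eef_rot: [-0.001, 0.594, 0.804, -0.001]
wrist_force: [-9.2, -3.1, 9.8]
opening: 0.192
grasp_force: 58.5
```

```bash
python3 -c "
from h import *
go([.5425,.057,.091],17.3)"
```

```text
t 3.45 pos [ 0.5696 -0.0227  0.0948] dp [ 0.3366 -0.0097  0.0152] turn [-0.005  0.001 -0.007] f [-9.2 -3.1  9.8] open 0.192 grip 58.5 dq 0.002
```

Emit:
{"method": "arm_command", "body": {
  "dp": [
    [0.06,0,0],
    [0.12,0,0],
    [0.18,0,0],
    [0.24,0,0],
    [0.29,0,0]
  ],
  "turn": [
    [0,0,0],
    [0,0,0],
    [0,0,0],
    [0,0,0],
    [0,0,0]
  ],
  "jaw": [0,0,0,0,0]
}}

```text
time_s: 4.08
eef_pos: [0.5475, 0.0465, 0.0948]
eef_rot: [-0.001, 0.594, 0.804, -0.002]
wrist_force: [-11.2, -6.0, 12.0]
opening: 0.188
grasp_force: 59.4
```

```bash
python3 -c "
from h import *
go([.5425,.057,.091],17.3);print(rot(get_obs()).as_matrix()[:,0])"
```

```text
t 4.08 pos [0.5475 0.0465 0.0948] dp [ 0.0461 -0.0067  0.015 ] turn [-0.009  0.002 -0.007] f [-11.2  -6.   12. ] open 0.188 grip 59.4 dq 0.167
[-0.29408078  0.95577996 -0.00108036]
```

Emit:
{"method": "arm_command", "body": {
  "dp": [
    [0.02,0,0],
    [0.04,0,0],
    [0.05,0,0],
    [0.06,0,0],
    [0.06,0,0]
  ],
  "turn": [
    [0,0,0],
    [0,0,0],
    [0,0,0],
    [0,0,0],
    [0,0,0]
  ],
  "jaw": [0,0,0,0,0]
}}

```text
time_s: 4.7
eef_pos: [0.5442, 0.0569, 0.0948]
eef_rot: [0.001, 0.594, 0.804, -0.004]
wrist_force: [-9.5, -20.7, 8.3]
opening: 0.191
grasp_force: 59.0
```

```bash
python3 -c "
from h import *
go([.5425,.057,.091],17.3)"
```

```text
t 4.70 pos [0.5442 0.0569 0.0948] dp [ 0.0025 -0.0064  0.0154] turn [-0.009  0.014 -0.007] f [ -9.5 -20.7   8.3] open 0.191 grip 59.0 dq 0.006
```

Emit:
{"method": "arm_command", "body": {
  "dp": [
    [0.01,0,0],
    [0.01,0,0]
  ],
  "turn": [
    [0,0,0],
    [0,0,0]
  ],
  "jaw": [0,0]
}}

```text
time_s: 4.95
eef_pos: [0.5442, 0.057, 0.0949]
eef_rot: [0.003, 0.594, 0.804, -0.005]
wrist_force: [-6.4, -29.7, 5.5]
opening: 0.191
grasp_force: 58.7
```

Emit:
{"method": "arm_command", "body": {
  "dp": [
    [0,0,0],
    [0,0,0],
    [0,0,0],
    [0,0,0],
    [0,0,0]
  ],
  "turn": [
    [0,0,0],
    [0,0,0],
    [0,0,0],
    [0,0,0],
    [0,0,0]
  ],
  "jaw": [0.3,0.6,1,1,1]
}}

```text
time_s: 5.58
eef_pos: [0.5443, 0.0643, 0.0938]
eef_rot: [-0.0, 0.594, 0.804, 0.0]
wrist_force: [0.3, -0.3, -0.9]
opening: 1.0
grasp_force: 0.0
```

Emit:
{"method": "arm_command", "body": {
  "dp": [
    [0,0,-0.1],
    [0,0,-0.25],
    [0,0,-0.45],
    [0,0,-0.65],
    [0,0,-0.65]
  ],
  "turn": [
    [0,0,0],
    [0,0,0],
    [0,0,0],
    [0,0,0],
    [0,0,0]
  ],
  "jaw": [1,1,1,1,1]
}}

```text
time_s: 6.2
eef_pos: [0.547, 0.0639, 0.2615]
eef_rot: [0.004, 0.594, 0.804, 0.002]
wrist_force: [0.3, 0.6, 0.7]
opening: 0.997
grasp_force: 0.0
```

```bash
python3 -c "
from h import *
go([.4847,-.268,.25],17.3)"
```

```text
t 6.20 pos [0.547  0.0639 0.2615] dp [-1.1958 -0.6287  0.0448] turn [ 0.017  0.007 -0.007] f [0.3 0.6 0.7] open 0.997 grip 0.0 dq 0.079
```

Emit:
{"method": "arm_command", "body": {
  "dp": [
    [-0.2,-0.1,0],
    [-0.42,-0.2,0],
    [-0.63,-0.32,0],
    [-0.83,-0.43,0],
    [-1,-0.53,0]
  ],
  "turn": [
    [0,0,0],
    [0,0,0],
    [0,0,0],
    [0,0,0],
    [0,0,0]
  ],
  "jaw": [1,1,1,1,1]
}}

```text
time_s: 6.82
eef_pos: [0.4899, -0.2155, 0.2551]
eef_rot: [-0.001, 0.595, 0.804, 0.0]
wrist_force: [0.8, -0.2, 1.2]
opening: 0.998
grasp_force: 0.0
```

Emit:
{"method": "arm_command", "body": {
  "dp": [
    [-0.1,-0.05,0],
    [-0.18,-0.09,0],
    [-0.18,-0.09,0]
  ],
  "turn": [
    [0,0,0],
    [0,0,0],
    [0,0,0]
  ],
  "jaw": [1,1,1]
}}

```text
time_s: 7.2
eef_pos: [0.4823, -0.2643, 0.2555]
eef_rot: [-0.001, 0.595, 0.804, 0.0]
wrist_force: [-0.1, 0.9, 0.4]
opening: 1.003
grasp_force: 0.0
```

```bash
python3 -c "
from h import *
go([.4847,-.268,.149],17.3)
s=camera('scene');t=camera('top');cv2.imwrite('pics/s3.png',s);cv2.imwrite('pics/t3.png',t)
g=lambda im,x,y:cv2.resize(im[y:y+100,x:x+130],(400,308))
cv2.imwrite('pics/c3.png',np.vstack([np.hstack([g(s,70,110),g(s,215,150)]),np.hstack([g(t,350,210),g(t,210,200)])])[:600])"
```

```text
t 7.20 pos [ 0.4823 -0.2643  0.2555] dp [-0.0173  0.0053  0.4258] turn [-0.001 -0.002 -0.011] f [-0.1  0.9  0.4] open 1.003 grip 0.0 dq 0.036
```

View pics/c3.png

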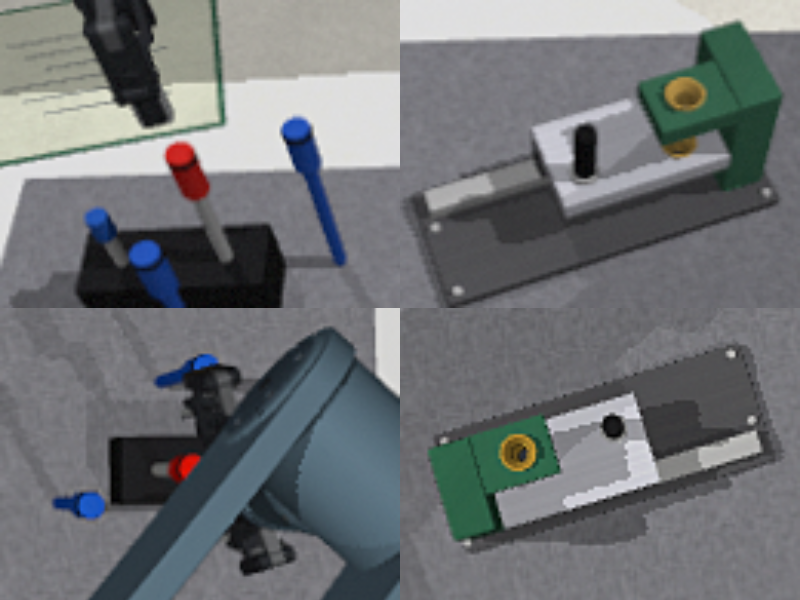

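The carriage is home: post at crop (585,150), brass directly under the arm, front edge tight to the column. The rod stands upright at (185,165) and is undisturbed. I'll turn the fingers to yaw about 45° to stay clear of both blue decoys.

Emit:
{"method": "arm_command", "body": {
  "dp": [
    [-0.017,0.005,0],
    [-0.017,0.005,0],
    [-0.017,0.005,0.05],
    [-0.017,0.005,0.15],
    [-0.017,0.005,0.2]
  ],
  "turn": [
    [0,0,-0.3],
    [0,0,-0.6],
    [0,0,-0.92],
    [0,0,-0.92],
    [0,0,-0.92]
  ],
  "jaw": [1,1,1,1,1]
}}

```text
time_s: 7.92
eef_pos: [0.485, -0.2654, 0.2049]
eef_rot: [-0.001, 0.385, 0.923, 0.0]
wrist_force: [-0.4, 0.0, -0.7]
opening: 1.003
grasp_force: 0.0
```

```bash
python3 -c "
from h import *
go([.4847,-.268,.149],45)"
```

```text
t 7.92 pos [ 0.485  -0.2654  0.2049] dp [-0.007  -0.0082  0.2236] turn [ 0.    -0.004 -0.008] f [-0.4  0.  -0.7] open 1.003 grip 0.0 dq 0.192
```

Emit:
{"method": "arm_command", "body": {
  "dp": [
    [-0.007,-0.008,0.08],
    [-0.007,-0.008,0.16],
    [-0.007,-0.008,0.23],
    [-0.007,-0.008,0.23],
    [-0.007,-0.008,0.23]
  ],
  "turn": [
    [0,0,0],
    [0,0,0],
    [0,0,0],
    [0,0,0],
    [0,0,0]
  ],
  "jaw": [1,1,1,1,0.5]
}}

```text
time_s: 8.55
eef_pos: [0.4854, -0.27, 0.1495]
eef_rot: [0.0, 0.385, 0.923, -0.0]
wrist_force: [0.5, 0.4, 0.1]
opening: 0.818
grasp_force: 0.0
```

Emit:
{"method": "arm_command", "body": {
  "dp": [
    [0,0,0],
    [0,0,0],
    [0,0,0],
    [0,0,0],
    [0,0,0]
  ],
  "turn": [
    [0,0,0],
    [0,0,0],
    [0,0,0],
    [0,0,0],
    [0,0,0]
  ],
  "jaw": [0.3,0,0,0,0]
}}

```text
time_s: 9.18
eef_pos: [0.4853, -0.2702, 0.1494]
eef_rot: [0.001, 0.385, 0.923, -0.0]
wrist_force: [0.2, 0.2, 5.1]
opening: 0.24
grasp_force: 58.5
```

```bash
python3 -c "
from h import *
go([.4847,-.268,.149],45)"
```

```text
t 9.18 pos [ 0.4853 -0.2702  0.1494] dp [0.0078 0.0045 0.0017] turn [ 0.     0.002 -0.011] f [0.2 0.2 5.1] open 0.24 grip 58.5 dq 0.001
```

Emit:
{"method": "arm_command", "body": {
  "dp": [
    [0,0,-0.06],
    [0,0,-0.12],
    [0,0,-0.18],
    [0,0,-0.24],
    [0,0,-0.3]
  ],
  "turn": [
    [0,0,0],
    [0,0,0],
    [0,0,0],
    [0,0,0],
    [0,0,0]
  ],
  "jaw": [0,0,0,0,0]
}}

```text
time_s: 9.8
eef_pos: [0.4849, -0.2698, 0.225]
eef_rot: [0.0, 0.385, 0.923, -0.0]
wrist_force: [-0.0, 0.6, -1.6]
opening: 0.242
grasp_force: 58.7
```

Emit:
{"method": "arm_command", "body": {
  "dp": [
    [0,0,-0.12],
    [0,0,-0.26],
    [0,0,-0.4],
    [0,0,-0.48],
    [0,0,-0.48]
  ],
  "turn": [
    [0,0,0],
    [0,0,0],
    [0,0,0],
    [0,0,0],
    [0,0,0]
  ],
  "jaw": [0,0,0,0,0]
}}

```text
time_s: 10.42
eef_pos: [0.4855, -0.2703, 0.3462]
eef_rot: [0.002, 0.385, 0.923, -0.001]
wrist_force: [0.2, -0.0, -1.7]
opening: 0.24
grasp_force: 58.7
```

```bash
python3 -c "
from h import *
go([.52,.1335,.345],45)"
```

```text
t 10.43 pos [ 0.4855 -0.2703  0.3462] dp [1.0517e+00 1.2336e+00 9.0000e-04] turn [ 0.001  0.008 -0.011] f [ 0.2 -0.  -1.7] open 0.24 grip 58.7 dq 0.055
```

Emit:
{"method": "arm_command", "body": {
  "dp": [
    [0.08,0.09,0],
    [0.18,0.21,0],
    [0.29,0.34,0],
    [0.4,0.47,0],
    [0.51,0.6,0]
  ],
  "turn": [
    [0,0,0],
    [0,0,0],
    [0,0,0],
    [0,0,0],
    [0,0,0]
  ],
  "jaw": [0,0,0,0,0]
}}

```text
time_s: 11.05
eef_pos: [0.5013, -0.0721, 0.3424]
eef_rot: [-0.001, 0.385, 0.923, 0.0]
wrist_force: [0.1, 0.0, -1.6]
opening: 0.244
grasp_force: 58.8
```

Emit:
{"method": "arm_command", "body": {
  "dp": [
    [0.11,0.13,0],
    [0.22,0.26,0],
    [0.33,0.39,0],
    [0.43,0.5,0],
    [0.5,0.58,0]
  ],
  "turn": [
    [0,0,0],
    [0,0,0],
    [0,0,0],
    [0,0,0],
    [0,0,0]
  ],
  "jaw": [0,0,0,0,0]
}}

```text
time_s: 11.68
eef_pos: [0.5164, 0.1188, 0.3423]
eef_rot: [-0.001, 0.385, 0.923, -0.0]
wrist_force: [0.0, 0.5, -1.4]
opening: 0.243
grasp_force: 58.9
```

Emit:
{"method": "arm_command", "body": {
  "dp": [
    [0,0,0],
    [0,0,0],
    [0,0,0]
  ],
  "turn": [
    [0,0,0],
    [0,0,0],
    [0,0,0]
  ],
  "jaw": [0,0,0]
}}

```text
time_s: 12.05
eef_pos: [0.5172, 0.1162, 0.3434]
eef_rot: [-0.0, 0.386, 0.923, -0.0]
wrist_force: [0.6, 0.1, -2.6]
opening: 0.241
grasp_force: 59.0
```

```bash
python3 -c "
from h import *
go([.52,.1335,.345],45)
s=camera('scene');t=camera('top');cv2.imwrite('pics/s4.png',s);cv2.imwrite('pics/t4.png',t)
p=get_obs()['eef_pos']
for z in(-.149,0): print(proj('scene',p+[0,0,z]).round(1),proj('top',p+[0,0,z]).round(1))
g=lambda im,x,y:cv2.resize(im[y:y+110,x:x+80],(400,550),interpolation=cv2.INTER_CUBIC)
cv2.imwrite('pics/c4.png',np.hstack([g(s,270,90),g(t,205,190)]))"
```

```text
t 12.05 pos [0.5172 0.1162 0.3434] dp [ 0.0412  0.0566 -0.0064] turn [-0.001 -0.001 -0.013] f [ 0.6  0.1 -2.6] open 0.241 grip 59.0 dq 0.004
[301.2 163.4] [252.8 246.4]
[307. 113.] [247.2 243.4]
```

View pics/c4.png

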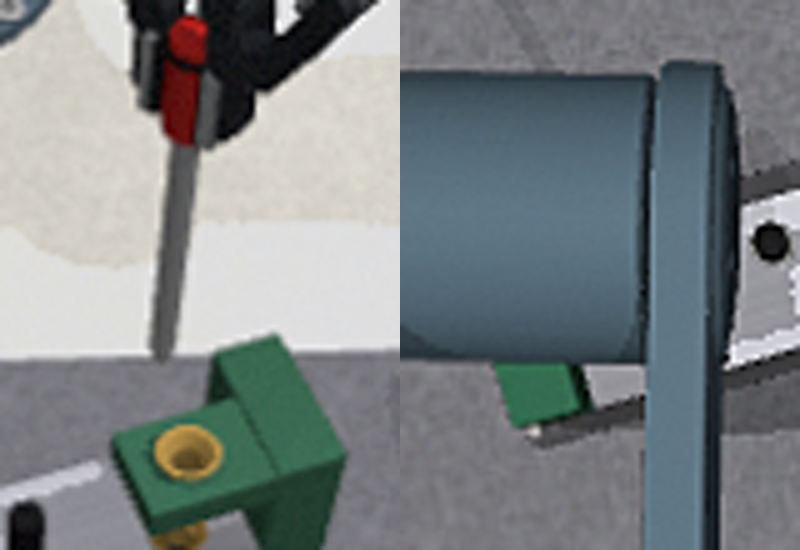

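The scene crop shows the rod held upright, with its tip at scene px (302,161) against (301,163) predicted. In the top view the arm hides it. I'll measure the shaft's centreline to find the lean and offset.

```bash
python3 - <<'E'
from h import *
s=cv2.imread("pics/s4.png");p=np.array([.5172,.1162,.3434])
g=cv2.cvtColor(s,cv2.COLOR_BGR2GRAY).astype(float)
for r in range(122,164,4):
    row=g[r,294:318];bg=np.median(np.r_[row[:5],row[-5:]]);w=np.clip(bg-row-20,0,None)
    zs=np.linspace(-.16,.0,400);P=np.array([proj("scene",p+[0,0,z]) for z in zs]);i=np.argmin(abs(P[:,1]-r))
    c=(w*np.arange(294,318)).sum()/w.sum() if w.sum() else None
    print(r,None if c is None else round(c,2),"exp",P[i,0].round(2),"z",zs[i].round(3),"wid",(w>20).sum())
print(g[150:168,300:306].astype(int)[:, 0:5])
E
```

```text
122 306.13 exp 305.9 z -0.023 wid 7
126 305.76 exp 305.46 z -0.034 wid 7
130 305.2 exp 305.0 z -0.045 wid 7
134 304.8 exp 304.54 z -0.056 wid 7
138 304.4 exp 304.08 z -0.068 wid 6
142 303.78 exp 303.62 z -0.08 wid 6
146 303.39 exp 303.17 z -0.092 wid 6Traceback (most recent call last):
  File "<stdin>", line 6, in <module>
  File "h.py", line 17, in proj
    c=get_calibration(name);p=np.array(c["R"])@np.array(X)+np.array(c["t"]);u=p[:2]/p[2]
ValueError: time passes only in moves, steps and waits
```

Centreline matches the vertical through the TCP to about 0.2 px, so the rod is upright and centred. Aligning over the bushing.

Emit:
{"method": "arm_command", "body": {
  "dp": [
    [0.04,0.055,0],
    [0.04,0.055,0],
    [0.04,0.055,0.05],
    [0.04,0.055,0.1],
    [0.04,0.055,0.15]
  ],
  "turn": [
    [0,0,0],
    [0,0,0],
    [0,0,0],
    [0,0,0],
    [0,0,0]
  ],
  "jaw": [0,0,0,0,0]
}}

```text
time_s: 12.78
eef_pos: [0.5196, 0.1338, 0.3048]
eef_rot: [-0.001, 0.385, 0.923, -0.0]
wrist_force: [0.3, 0.7, -2.0]
opening: 0.242
grasp_force: 59.1
```

Emit:
{"method": "arm_command", "body": {
  "dp": [
    [0,0,0],
    [0,0,0]
  ],
  "turn": [
    [0,0,0],
    [0,0,0]
  ],
  "jaw": [0,0]
}}

```text
time_s: 13.02
eef_pos: [0.5201, 0.1338, 0.3065]
eef_rot: [0.0, 0.385, 0.923, 0.0]
wrist_force: [0.1, 0.8, -2.4]
opening: 0.242
grasp_force: 59.1
```

```bash
python3 -c "
from h import *
go([.5203,.1333,.29],45);print(rot(get_obs()).as_matrix().round(4))"
```

```text
t 13.03 pos [0.5201 0.1338 0.3065] dp [-0.0019 -0.001   0.0659] turn [ 0.     0.    -0.011] f [ 0.1  0.8 -2.4] open 0.242 grip 59.1 dq 0.009
[[-7.029e-01  7.113e-01  3.000e-04]
 [ 7.113e-01  7.029e-01 -0.000e+00]
 [-2.000e-04  2.000e-04 -1.000e+00]]
```

Emit:
{"method": "arm_command", "body": {
  "dp": [
    [0,0,0.04],
    [0,0,0.07],
    [0,0,0.1],
    [0,0,0.12],
    [0,0,0.14]
  ],
  "turn": [
    [0,0,0],
    [0,0,0],
    [0,0,0],
    [0,0,0],
    [0,0,0]
  ],
  "jaw": [0,0,0,0,0]
}}

```text
time_s: 13.65
eef_pos: [0.52, 0.1339, 0.271]
eef_rot: [-0.0, 0.385, 0.923, 0.0]
wrist_force: [-0.9, -0.2, -2.6]
opening: 0.241
grasp_force: 59.1
```

```bash
python3 -c "
from h import *
go([.5203,.1333,.262],45)"
```

```text
t 13.65 pos [0.52   0.1339 0.271 ] dp [-0.0026 -0.0009  0.0359] turn [-0.    -0.    -0.011] f [-0.9 -0.2 -2.6] open 0.241 grip 59.1 dq 0.078
```

No contact so far, with the tip at about 0.122. Continuing through the upper bushing.

Emit:
{"method": "arm_command", "body": {
  "dp": [
    [0,0,0.03],
    [0,0,0.06],
    [0,0,0.09],
    [0,0,0.12],
    [0,0,0.14]
  ],
  "turn": [
    [0,0,0],
    [0,0,0],
    [0,0,0],
    [0,0,0],
    [0,0,0]
  ],
  "jaw": [0,0,0,0,0]
}}

```text
time_s: 14.28
eef_pos: [0.5198, 0.1339, 0.2356]
eef_rot: [-0.0, 0.385, 0.923, -0.0]
wrist_force: [-0.6, 0.4, -1.6]
opening: 0.244
grasp_force: 59.1
```

```bash
python3 -c "
from h import *
go([.5203,.1333,.181],45);print(get_obs()['torque'])
s=camera('scene');cv2.imwrite('pics/c5.png',cv2.resize(s[110:220,230:350],(600,550),interpolation=cv2.INTER_CUBIC))"
```

```text
t 14.28 pos [0.5198 0.1339 0.2356] dp [-3.200e-03 -2.000e-04  2.185e-01] turn [-0.001 -0.001 -0.011] f [-0.6  0.4 -1.6] open 0.244 grip 59.1 dq 0.076
[0.05529674 0.01991854 0.00292719]
```

View pics/c5.png

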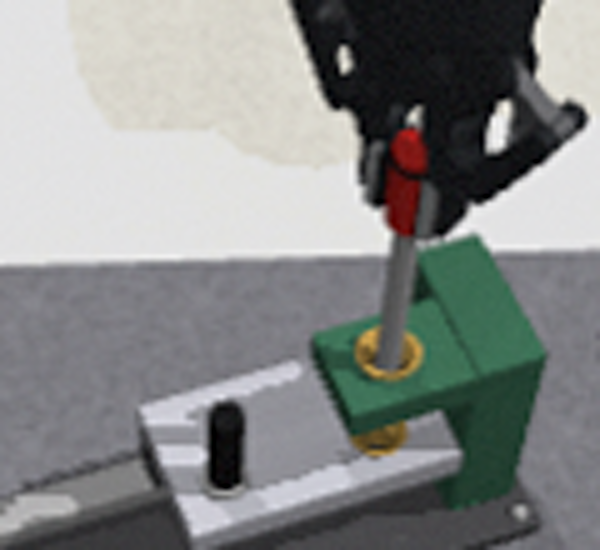

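The rod is in the upper bushing (crop (390,355)) with no side force. On through the carriage bushing.

Emit:
{"method": "arm_command", "body": {
  "dp": [
    [-0.002,0,0.03],
    [-0.002,0,0.06],
    [-0.002,0,0.09],
    [-0.002,0,0.12],
    [-0.002,0,0.14]
  ],
  "turn": [
    [0,0,0],
    [0,0,0],
    [0,0,0],
    [0,0,0],
    [0,0,0]
  ],
  "jaw": [0,0,0,0,0]
}}

```text
time_s: 14.95
eef_pos: [0.5201, 0.1335, 0.2006]
eef_rot: [-0.0, 0.385, 0.923, -0.0]
wrist_force: [0.3, -0.7, -1.3]
opening: 0.241
grasp_force: 59.2
```

```bash
python3 -c "
from h import *
go([.5203,.1333,.181],45)"
```

```text
t 14.95 pos [0.5201 0.1335 0.2006] dp [-0.0012 -0.0002  0.0785] turn [-0.001 -0.001 -0.011] f [ 0.3 -0.7 -1.3] open 0.241 grip 59.2 dq 0.079
```

Emit:
{"method": "arm_command", "body": {
  "dp": [
    [0,0,0.03],
    [0,0,0.055],
    [0,0,0.078],
    [0,0,0.078],
    [0,0,0.078]
  ],
  "turn": [
    [0,0,0],
    [0,0,0],
    [0,0,0],
    [0,0,0],
    [0,0,0]
  ],
  "jaw": [0,0,0,0,0]
}}

```text
time_s: 15.58
eef_pos: [0.5205, 0.1336, 0.182]
eef_rot: [0.0, 0.385, 0.923, 0.0]
wrist_force: [-0.1, 0.5, -2.4]
opening: 0.246
grasp_force: 59.2
```

Emit:
{"method": "arm_command", "body": {
  "dp": [
    [0,0,0],
    [0,0,0],
    [0,0,0]
  ],
  "turn": [
    [0,0,0],
    [0,0,0],
    [0,0,0]
  ],
  "jaw": [0,0,0]
}}

```text
time_s: 15.95
eef_pos: [0.5204, 0.1336, 0.1819]
eef_rot: [0.0, 0.385, 0.923, 0.0]
wrist_force: [0.1, 0.0, -1.2]
opening: 0.247
grasp_force: 59.2
```

```bash
python3 -c "
from h import *
go([.5203,.1333,.181],45)
s=camera('scene');cv2.imwrite('pics/c6.png',cv2.resize(s[110:220,230:350],(600,550),interpolation=cv2.INTER_CUBIC));cv2.imwrite('pics/s6.png',s)
h=cv2.cvtColor(s,cv2.COLOR_BGR2HSV)[110:180,290:325];m=cv2.inRange(h,(0,140,60),(8,255,255))
y,x=np.nonzero(m);print('handle rows',y.min()+110,y.max()+110,x.mean()+290)
print(proj('scene',[.5203,.1333,.032+.135]),proj('scene',[.5203,.1333,.212]))"
```

```text
t 15.95 pos [0.5204 0.1336 0.1819] dp [-0.0004 -0.0011  0.0038] turn [ 0.     0.    -0.011] f [ 0.1  0.  -1.2] open 0.247 grip 59.2 dq 0.003
handle rows 153 172 308.2352941176471
[307.95920387 172.07610036] [309.78718705 159.23249528]
```

View pics/c6.png

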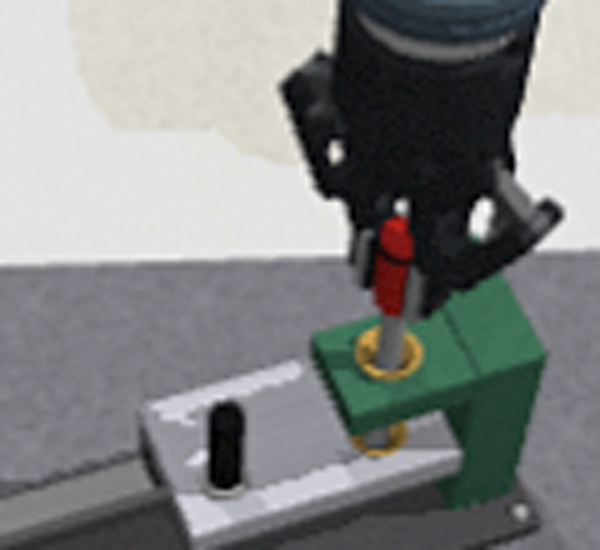

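The rod shows in both bushings (crop (390,355) and (378,437)), upright with no side load. The handle edge suggests the tip may sit 2–3 mm high, so I'll lower 2 mm and hand in.

Emit:
{"method": "arm_command", "body": {
  "dp": [
    [0,0,0.008],
    [0,0,0.008],
    [0,0,0.008],
    [0,0,0.008],
    [0,0,0.008]
  ],
  "turn": [
    [0,0,0],
    [0,0,0],
    [0,0,0],
    [0,0,0],
    [0,0,0]
  ],
  "jaw": [0,0,0,0,0]
}}

```text
time_s: 16.62
eef_pos: [0.5204, 0.1335, 0.1798]
eef_rot: [0.0, 0.385, 0.923, -0.0]
wrist_force: [0.9, 0.2, -3.2]
opening: 0.245
grasp_force: 59.2
```

```bash
python3 -c "
from h import *
go([.5203,.1333,.180],45);print(hand_in())"
```

```text
t 16.62 pos [0.5204 0.1335 0.1798] dp [-0.0005 -0.0008 -0.0007] turn [ 0.     0.    -0.011] f [ 0.9  0.2 -3.2] open 0.245 grip 59.2 dq 0.002
the job is handed in; nothing more can be done
None
```

I handed the job in at 16.6 s: the carriage is fully home, and the red rod is threaded through both bushings and still gripped, upright and still, its tip an estimated 18–24 mm above the base plate (worked out from the gripper height, not seen directly).

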